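# Fit the shaker's hold-down nut

## Task

The small white shaker's hold-down nut is missing from its stud: find the one of the three steel nuts that goes down over the stud and its cross pin and locks under the pin. Put it on fully down and flat on its seat, and give it a quarter turn, either way, so that the pin stands square across its slot; let go of it, and leave the other two nuts on the bench.

Things in the scene. Friction and masses are not known exactly. Their poses are not given: they have to be found in the camera images.
- stud_seat (a point): Centre of the round steel seat (66 mm wide) on the fixed shaker, a low white box 170x130 mm; the seat is 46 mm above the bench, 6 mm above the box's top plate. Here stands a fixed upright stud: 15 mm thick, 45 mm high, tip tapered from 34 mm up. A cross pin, 6 mm thick, 35 mm tip to tip, runs through it along this point's x axis, 25 to 31 mm above the seat. z up.
- nut_slotted_center (a point): Dark steel hex nut, 60 mm across flats, 26 mm high, 0.1-0.2 kg; point at its centre, x square to a pair of flats, z up. Bore 44 mm wide, but two jaws inside at +y and -y (24 mm apart, 22 mm wide) leave a slot along x. Jaw tops 22 mm above underside, sloping to 14 mm at their sides. The pin passes when within 30 deg of the nut's x axis; a quarter turn brings the jaws under it, 3 mm play.
- nut_narrow_center (a point): Dark steel hex nut, 60 mm across flats, 26 mm high, 0.1-0.2 kg; point at its centre, x square to a pair of flats, z up. Plain round hole, 24 mm wide: the cross pin does not pass through it.
- nut_wide_center (a point): Dark steel hex nut, 60 mm across flats, 26 mm high, 0.1-0.2 kg; point at its centre, x square to a pair of flats, z up. Plain round hole, 44 mm wide: it passes the cross pin at any angle and nothing catches.
Not all that is in view belongs to the job. Leave any green, orange or pink look-alike of the part that bears nut_slotted_center alone.

How it is judged (in metres and radians):
At the end, for the whole second after the job is handed in: The slotted nut sits on the seat round the stud (centre within 10 mm of the stud's axis and less than 17 mm above the seat, upright within 10 degrees), turned so that its slot stands within 30 degrees of square to the cross pin; the other two nuts lie on the bench (centres below 30 mm) (horizontal distance between nut_slotted_center and stud_seat below 0.01 m and z of nut_slotted_center in the frame of stud_seat below 0.017 m and angle between nut_slotted_center's own z axis and vertical below 0.17 rad and angle between the x axis of nut_slotted_center and the x axis of stud_seat, either way round above 1.05 rad and height (world z) of each of nut_narrow_center, nut_wide_center below 0.03 m); the robot touches nothing.
It also fails if it takes over 45 s, if anything falls off the work surface, if the arm or the gripper's body presses on something with over 40 N, if the wrist force passes 120 N, or if a joint passes its speed limit or range.

## Robot

A 7-joint arm with a two-finger parallel gripper is mounted at the origin on a cart in front of the work surface, level with it; the furniture and walls round the work are solid. World frame = base frame: x ahead of the robot, y to its left, z up, the work surface at z = 0. Lengths are in m, angles in degrees, forces in N, time in s.
With the tool pointing down it reaches from about 0.425 to 0.875 m from the base axis. Payload 4.7 kg.
Tool frame: the origin (TCP) lies midway between the tips of the shut fingers; the grasp point (between the pads) lies 19 mm behind it (env.grip_depth is the distance from the TCP to the grasp point, in m); z points along the fingers, y is the line along which they close (so a half turn about z gives the same grasp; the last joint's range is limited). The gripper opens to 87 mm and grips with 3 to 60 N. Pads are 19 mm wide; open, the fingers measure 117 mm over their backs; the gripper's body (75 mm by 190 mm) begins 51 mm behind the grasp point.
Start: joints at [70.766, 18.392, -4.016, 83.108, 1.295, 78.541, -3.26], TCP at [0.223, -0.611, 0.223] pointing down, gripper open.
Joint ranges: [-163.93, 163.93], [-17.29, 119.83], [-79.2, 71.16], [3.27, 140.29], [-89.18, 269.18], [5.43, 117.66], [-154.24, 154.24]. Speed limits (degrees/s): [147.25, 147.25, 180, 180, 180, 180, 180].

## Interface

Orientations are given as [roll, pitch, yaw] about the fixed x, y, z axes, in that order (R = Rz(yaw) Ry(pitch) Rx(roll)).
In Python, from cell import get_obs, optics, env, nets gives the robot as it stands.
- The arm moves only by the shell command python3 -m creep 'ROWS' [FORCE]. ROWS is JSON, a list of rows, each an object of numbers: "wx", "wy", "wz": the turn, a rotation vector about the tool's x, y, z in degrees; "tx", "ty", "tz": the shift along the tool's x, y, z in mm; "gripper": the opening, from -1 (shut) to 1 (fully open). A call has 1 to 5 rows; each row is the pose to reach, as a shift and turn from the pose commanded when the call began, along the tool's axes at that moment; what a row does not reach only later rows make up. A row lasts 1/12 s, in which the tool goes at most 41.7 mm and 7.16 degrees, less where a joint would pass 70% of its speed; a pose out of reach is approached as far as the arm can. A call with a gripper value outside its range is refused whole. The fingers move at their own pace and stop on an object; FORCE is the grip in N (left out, the last holds). Time passes only in rows, so rows that repeat a pose let the fingers close. It gives the time, the measured TCP pose, the force, the opening and the grip force at its end, in the units of the state.
- get_obs(): the state, without advancing time (a new reading comes with each control period).
- optics.read_camera(name): name is "side" or "top" or "wrist"; returns (picture, depth): 480x640x3 uint8, red, green, blue; 480x640 float32, m along the optical axis (not along the pixel's ray), 0 where there is no reading.
- optics.camera_info(name): a dict with "fovy" (degrees; the focal length in pixels is half the picture's height over the tangent of half this angle, whatever the lens; pixels are square), "cx", "cy" (the principal point, pixels), "R" (3x3) and "t" (3): a world point X has camera coordinates R X + t; the wrist camera has in their place "tool_from_camera" (4x4, takes a point from camera to tool coordinates, whose origin is the TCP and whose axes are the flange's). Camera axes: x right, y down, z forward; pixel columns grow to the right and rows downward; lengths in m; the calibration is good to about 2 mm. The wrist camera is an equidistant fisheye: a pixel r from the principal point sees the ray r / f radians off the axis. A picture is of the moment at which its call begins: read the wrist's pose just before it. camera_info takes no time and is no camera call.
- env.sign_off(): hands the job in; it is judged then, once.
Trained networks look in the newest picture that a camera, given by its name, has taken for a name from the list of things; names that differ only in an ending like _2 or _b are one class to them, and where a whole thing is asked for, a point or a joint stands for the part that bears it (a point fixed in the world has none). Each returns a list of dicts, best first, with "confidence" (0 to 1); they miss things now and then, are a little off and sometimes report something else, mostly with a low value. They report only what shows in the picture. A call takes as long as a camera call. They do not tell look-alikes from the thing itself.
- nets.look_for(query, camera): "point" ([x, y, z] in m, in world coordinates, good to about 4 mm: the middle of the surface that is visible of it).
- nets.place_of(query, camera): "point" ([x, y, z] in m, in world coordinates, good to about 4 mm: a listed point, or the origin of a listed thing).
The state is a dict: "time_s": time; "qpos": joint angles; "joint_velocities": joint speeds; "effort": joint torques, N m; "tool_pos": TCP position; "tool_rot": TCP orientation; "force": force on the tool from outside, world axes, zero at the start; "wrist_torque": the same for the moment, N m; "grip_width": finger opening in m; "grasp_force": force on a finger pad.
Only numpy, scipy, OpenCV 4.12 (cv2) and the standard library are available. Lean on these libraries where they do the work, as an engineer would, in place of code of your own. Each camera call takes 0.05 s, during which the arm holds its last target. There are 200 camera calls.

## Working session

There is one attempt and no reset: what is moved stays moved. The work goes in short steps, Python scripts to look and compute and a shell command to move; the robot and the scene stay as the last step left them, time stands still between calls to the robot, and variables do not carry over. Pictures are saved under pics/ and viewed, at most 10 in all, crops included, and the job is handed in when it is done.

```bash
mkdir -p pics; cat > h.py <<'E'
import numpy as np, cv2
from cell import get_obs, optics, env, nets
from scipy.spatial.transform import Rotation as Ro
def proj(info,X):
    c=np.array(info["R"])@np.array(X)+np.array(info["t"]); f=240/np.tan(np.radians(info["fovy"])/2)
    return info["cx"]+f*c[0]/c[2], info["cy"]+f*c[1]/c[2]
def cloud(info,d):
    f=240/np.tan(np.radians(info["fovy"])/2); v,u=np.mgrid[0:480,0:640]
    P=np.stack([(u-info["cx"])/f*d,(v-info["cy"])/f*d,d],-1)
    return (P-np.array(info["t"]))@np.array(info["R"])
E
python3 - <<'E'
from h import *
s=get_obs(); print(s["time_s"],s["tool_pos"],s["tool_rot"],s["grip_width"])
ims=[]
for c in ["top","side"]:
    p,d=optics.read_camera(c); i=optics.camera_info(c); np.savez(f"{c}.npz",p=p,d=d)
    cv2.imwrite(f"pics/{c}.png",p[...,::-1])
    print(c,{k:np.round(v,3).tolist() for k,v in i.items()})
    for q in ["stud_seat","nut_slotted_center","nut_narrow_center","nut_wide_center"]:
        for r in nets.place_of(q,c): print(q,np.round(r["point"],3),round(r["confidence"],2),np.round(proj(i,r["point"])))
E
```

```text
0.0 [ 0.22250692 -0.6101235   0.22143308] [-1.79887917e+02  7.04506630e-03  2.00443214e+01] 0.08700093744830728
top {'fovy': 47.232, 'cx': 323.583, 'cy': 235.07, 'R': [[0.002, -1.0, 0.017], [-0.993, -0.004, -0.119], [0.119, -0.017, -0.993]], 't': [0.02, 0.526, 0.979]}
stud_seat [0.545 0.249 0.047] 0.55 [198. 223.]
nut_slotted_center [ 0.457 -0.216  0.01 ] 0.98 [450. 274.]
nut_slotted_center [ 0.562 -0.257  0.011] 0.89 [470. 218.]
nut_slotted_center [ 0.556 -0.132  0.016] 0.81 [405. 220.]
nut_slotted_center [ 0.351 -0.173  0.013] 0.71 [429. 331.]
nut_narrow_center [ 0.666 -0.159  0.006] 0.56 [417. 165.]
nut_wide_center [ 0.475 -0.028  0.013] 0.88 [349. 264.]
side {'fovy': 57.067, 'cx': 309.209, 'cy': 239.882, 'R': [[-0.744, -0.668, -0.024], [-0.361, 0.432, -0.826], [0.562, -0.606, -0.563]], 't': [0.384, 0.217, 0.627]}
stud_seat [0.546 0.246 0.046] 0.83 [200. 291.]
nut_slotted_center [ 0.565 -0.253  0.017] 0.87 [363. 195.]
nut_slotted_center [ 0.551 -0.141  0.014] 0.85 [339. 216.]
nut_slotted_center [ 0.35  -0.171  0.013] 0.74 [424. 243.]
nut_slotted_center [ 0.458 -0.219  0.013] 0.59 [392. 217.]
nut_narrow_center [ 0.666 -0.159  0.017] 0.8 [307. 197.]
nut_wide_center [ 0.476 -0.034  0.014] 0.79 [335. 249.]
```

View pics/top.png

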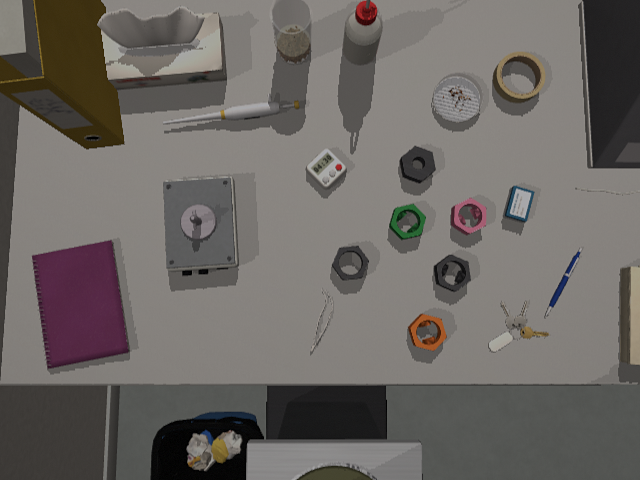

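The picture shows six hex nuts. The dark ones are at (451,273) with jaws inside, (417,165) with a small hole, and (350,263) with a plain wide hole. The look-alikes are green (407,221), pink (469,216) and orange (427,332). The shaker's stud is at (198,222). The dark jawed nut at (451,273) fits the slotted nut. I'll confirm it in one enlarged crop and measure the angles.

```bash
python3 - <<'E'
from h import *
z=np.load("top.npz"); p,d=z["p"],z["d"]; i=optics.camera_info("top")
a=cv2.resize(p[250:298,427:475],(400,400),interpolation=cv2.INTER_CUBIC)
b=cv2.resize(p[198:246,174:222],(400,400),interpolation=cv2.INTER_CUBIC)
im=np.hstack([a,b]); im=np.clip(im.astype(float)*1.8,0,255).astype(np.uint8)
cv2.imwrite("pics/crop.png",im[...,::-1])
W=cloud(i,d)
m=(np.hypot(W[...,0]-.457,W[...,1]+.216)<.045)&(W[...,2]>.018)&(d>0)
P=W[m]; print("nut top",len(P),np.median(P[:,2]))
r=cv2.minAreaRect((P[P[:,2]>.021][:,:2]*1000).astype(np.float32)); print(r)
# best hex fit: support widths
Q=P[P[:,2]>.021][:,:2]
for t in range(0,60,5):
    out=[]
    for k in range(3):
        a=np.radians(t+60*k); s=Q@[np.cos(a),np.sin(a)]; out.append(np.ptp(np.percentile(s,[1,99]))*1000)
    print(t,np.round(out,1))
m=(np.hypot(W[...,0]-.545,W[...,1]-.249)<.03)&(W[...,2]>.060)&(d>0)
P=W[m]; print("stud",len(P)); print(np.round(P[np.argsort(P[:,2])]*1000)[:: max(1,len(P)//40)])
E
```

```text
nut top 593 0.025041270011013576
((457.1390075683594, -217.74989318847656), (66.856201171875, 60.606266021728516), 6.065419673919678)
0 [62.1 63.4 63.3]
5 [62.5 63.5 63.4]
10 [62.4 63.4 63.4]
15 [62.  63.  62.7]
20 [61.5 62.1 61.7]
25 [60.4 60.8 60.9]
30 [59.6 59.6 59.7]
35 [58.9 59.3 58.6]
40 [59.3 59.3 58.6]
45 [59.6 60.1 59.4]
50 [61.4 61.6 60.4]
55 [62.8 62.8 61.4]
stud 113
[[547. 242.  61.]
 [554. 246.  62.]
 [541. 247.  63.]
 [550. 243.  65.]
 [548. 243.  66.]
 [542. 246.  69.]
 [531. 248.  71.]
 [543. 243.  72.]
 [533. 246.  73.]
 [536. 248.  74.]
 [539. 246.  74.]
 [534. 251.  75.]
 [547. 243.  75.]
 [536. 249.  75.]
 [562. 250.  75.]
 [538. 248.  75.]
 [548. 243.  75.]
 [539. 249.  76.]
 [550. 243.  76.]
 [559. 248.  76.]
 [539. 251.  76.]
 [564. 250.  76.]
 [541. 253.  77.]
 [534. 247.  77.]
 [559. 250.  77.]
 [560. 248.  78.]
 [544. 246.  78.]
 [532. 247.  78.]
 [560. 249.  79.]
 [557. 249.  79.]
 [537. 249.  80.]
 [540. 250.  80.]
 [549. 243.  81.]
 [553. 245.  81.]
 [542. 247.  81.]
 [544. 255.  82.]
 [554. 250.  83.]
 [551. 245.  83.]
 [542. 251.  83.]
 [543. 253.  84.]
 [549. 244.  84.]
 [545. 255.  85.]
 [543. 249.  85.]
 [552. 248.  86.]
 [547. 246.  86.]
 [545. 252.  86.]
 [545. 247.  87.]
 [545. 245.  87.]
 [550. 254.  87.]
 [543. 250.  88.]
 [546. 252.  89.]
 [544. 250.  89.]
 [546. 250.  90.]
 [546. 246.  91.]
 [549. 252.  91.]
 [544. 248.  91.]
 [547. 249.  94.]]
```

View pics/crop.png

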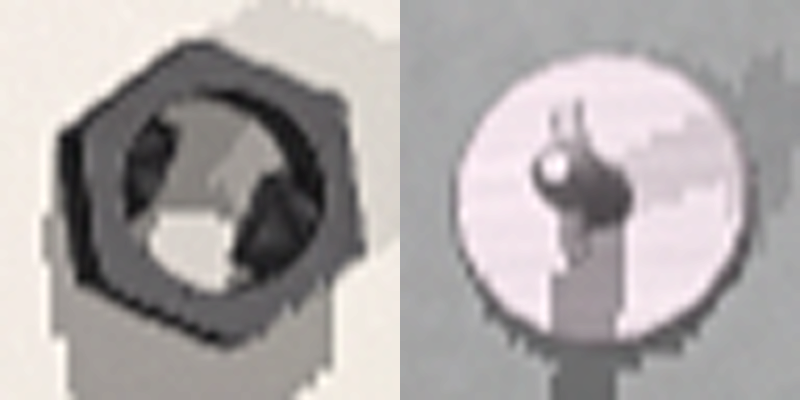

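The left crop confirms the dark nut with two jaws, at upper left (148,165) and lower right (280,220), so its slot runs near world yaw -23°. On the right, the pin stands nearly along image vertical, which is world x. Next I'll refine the centres and angles from both cameras.

```bash
cat >> h.py <<'E'
def hexfit(P):
    from scipy.optimize import minimize_scalar
    def w(t): return sum(np.ptp(np.percentile(P@[np.cos(a),np.sin(a)],[1,99])) for a in np.radians(t+np.array([0,60,120])))
    t=min(np.arange(0,60,.5),key=w); A=[];b=[]
    for a in np.radians(t+np.array([0,60,120])):
        n=[np.cos(a),np.sin(a)]; A.append(n); b.append(np.mean(np.percentile(P@n,[1,99])))
    return t,np.linalg.lstsq(np.array(A),np.array(b),rcond=None)[0]*1000,w(t)/3*1000
def need(x,y,z,yaw):
    s=get_obs(); R=Ro.from_euler("xyz",s["tool_rot"],degrees=True)
    T=Ro.from_euler("xyz",[180,0,yaw],degrees=True)
    print("shift mm",np.round(R.inv().apply(np.array([x,y,z])-s["tool_pos"])*1000,1),"turn",np.round((R.inv()*T).as_rotvec(degrees=True),1))
E
python3 - <<'E'
from h import *
for c in ["top","side"]:
    z=np.load(c+".npz"); p,d=z["p"],z["d"]; W=cloud(optics.camera_info(c),d)
    m=(np.hypot(W[...,0]-.457,W[...,1]+.217)<.045)&(W[...,2]>.022)&(W[...,2]<.031)&(d>0)
    print(c,"nut",hexfit(W[m][:,:2]),np.median(W[m][:,2]))
    m=(np.hypot(W[...,0]-.546,W[...,1]-.249)<.045)&(abs(W[...,2]-.047)<.0025)&(d>0)
    Q=(W[m][:,:2]*1000).astype(np.float32); print("seat",cv2.minEnclosingCircle(Q),np.median(W[m][:,2]),[np.mean(np.percentile(Q[:,k],[.5,99.5])) for k in (0,1)])
    r=np.hypot(W[...,0]-.546,W[...,1]-.249)
    m=(r>.010)&(r<.022)&(W[...,2]>.066)&(W[...,2]<.083)&(d>0)
    Q=W[m][:,:2]*1000; e=np.linalg.eigh(np.cov(Q.T))[1][:,1]; print("pin",len(Q),np.degrees(np.arctan2(e[1],e[0])),Q[:,0].min(),Q[:,0].max())
need(.457,-.217,.10,7)
E
```

```text
top nut (np.float64(35.0), array([ 457.39264814, -217.75513815]), np.float64(58.75460280404724)) 0.025447031402408286
seat ((550.05517578125, 249.66172790527344), 40.97214889526367) 0.046200908530607 [np.float64(547.280380859375), np.float64(249.08604949951172)]
pin 28 -177.17306267286133 530.7427288865958 564.2039758443811
side nut (np.float64(39.5), array([ 455.05523022, -217.64931547]), np.float64(60.05963855589925)) 0.025400207820489226
seat ((544.2183837890625, 249.00411987304688), 32.59911346435547) 0.04579964764540634 [np.float64(544.8396545410156), np.float64(249.9146089172363)]
pin 25 -175.7291476005984 528.2004471275254 561.2479856558236
shift mm [ 355.  -289.5  122.5] turn [ 0.  0. 13.]
```

Nut centre is about (456, -218) mm with yaw -23°. Stud is about (546, 249) mm with the pin at about +3.5°. I'll grasp across the ±97° flats with tool yaw 7.

```bash
python3 -m creep '[{"tx":178,"ty":-145,"wz":7},{"tx":178,"ty":-145,"wz":7},{"tx":178,"ty":-145,"wz":7},{"tx":178,"ty":-145,"wz":7},{"tx":178,"ty":-145,"wz":7}]' 25 && python3 -m creep '[{"tx":160,"ty":-160,"tz":60,"wz":6},{"tx":160,"ty":-160,"tz":60,"wz":6},{"tx":160,"ty":-160,"tz":60,"wz":6},{"tx":160,"ty":-160,"tz":60,"wz":6},{"tx":160,"ty":-160,"tz":60,"wz":6}]'
python3 - <<'E'
from h import *
need(.4565,-.2177,.08,7); need(.4565,-.2177,.003,7)
E
```

```text
shift mm [ 354.3 -289.   142.5] turn [ 0.  0. 13.]
shift mm [ 354.3 -289.1  219.5] turn [ 0.  0. 13.]validation failed for argument at $[0]...
```

```bash
python3 -m creep '[{"wx":0,"wy":0,"wz":7,"tx":178,"ty":-145,"tz":0,"gripper":1},{"wx":0,"wy":0,"wz":7,"tx":178,"ty":-145,"tz":0,"gripper":1},{"wx":0,"wy":0,"wz":7,"tx":178,"ty":-145,"tz":0,"gripper":1},{"wx":0,"wy":0,"wz":7,"tx":178,"ty":-145,"tz":0,"gripper":1},{"wx":0,"wy":0,"wz":7,"tx":178,"ty":-145,"tz":0,"gripper":1}]' 25 
python3 - <<'E'
from h import *
need(.4565,-.2177,.08,7); need(.4565,-.2177,.003,7)
E
```

```text
time_s: 0.92
tool_pos: [0.3301, -0.4299, 0.2228]
tool_rot: [180.0, -0.0, 13.0]
force: [0.8, 0.1, 0.4]
grip_width: 0.0873
grasp_force: 0.0
shift mm [ 171.  -178.4  142.7] turn [ 0. -0.  6.]
shift mm [ 171.  -178.4  219.7] turn [ 0. -0.  6.]
```

```bash
python3 -m creep '[{"wx":0,"wy":0,"wz":6,"tx":171,"ty":-178,"tz":0,"gripper":1},{"wx":0,"wy":0,"wz":6,"tx":171,"ty":-178,"tz":0,"gripper":1},{"wx":0,"wy":0,"wz":6,"tx":171,"ty":-178,"tz":50,"gripper":1},{"wx":0,"wy":0,"wz":6,"tx":171,"ty":-178,"tz":50,"gripper":1},{"wx":0,"wy":0,"wz":6,"tx":171,"ty":-178,"tz":50,"gripper":1}]' && python3 -m creep '[{"wx":0,"wy":0,"wz":0,"tx":6,"ty":-6,"tz":60,"gripper":1},{"wx":0,"wy":0,"wz":0,"tx":6,"ty":-6,"tz":60,"gripper":1},{"wx":0,"wy":0,"wz":0,"tx":6,"ty":-6,"tz":60,"gripper":1}]'
python3 - <<'E'
from h import *
need(.4565,-.2177,.08,7); need(.4565,-.2177,.003,7)
p,d=optics.read_camera("wrist"); cv2.imwrite("pics/w1.png",p[...,::-1])
i=optics.camera_info("wrist"); print(i)
for q in ["nut_slotted_center"]:
  for r in nets.place_of(q,"wrist"): print(np.round(r["point"],3),r["confidence"])
E
```

```text
time_s: 1.33
tool_pos: [0.4342, -0.2558, 0.1862]
tool_rot: [179.9, -0.1, 7.0]
force: [1.1, -0.4, -0.3]
grip_width: 0.0873
grasp_force: 0.0
time_s: 1.58
tool_pos: [0.4362, -0.2477, 0.1218]
tool_rot: [-179.7, 0.4, 7.2]
force: [-1.5, 0.5, 0.2]
grip_width: 0.087
grasp_force: 0.0
shift mm [ 24.2 -27.   41.8] turn [-0.3  0.4  0.2]
shift mm [ 24.7 -26.6 118.8] turn [-0.3  0.4  0.2]
{'fovy': 65.70646984690485, 'cx': 316.51092093825446, 'cy': 235.43676877862927, 'tool_from_camera': array([[-1.12102144e-04, -9.52889076e-01, -3.03318968e-01,
         8.41594906e-02],
       [ 9.99999988e-01, -7.42715245e-05, -1.36257941e-04,
         8.27249780e-04],
       [ 1.07310741e-04, -3.03318980e-01,  9.52889073e-01,
        -1.62704857e-01],
       [ 0.00000000e+00,  0.00000000e+00,  0.00000000e+00,
         1.00000000e+00]])}
[ 0.459 -0.217  0.014] 0.73
[ 0.562 -0.252  0.014] 0.71
[ 0.352 -0.171  0.008] 0.58
[ 0.555 -0.136  0.011] 0.58
```

View pics/w1.png

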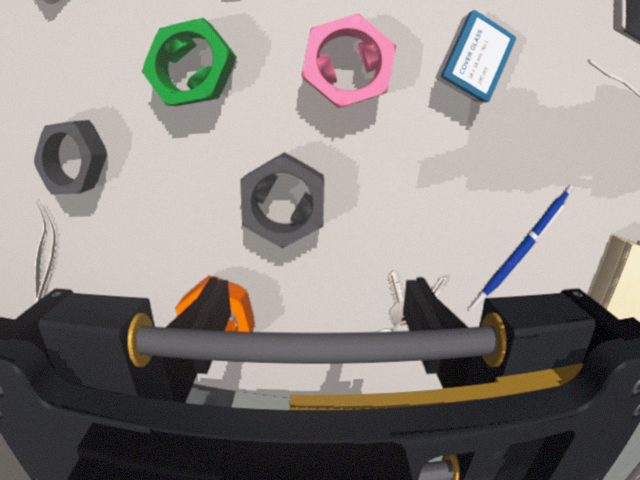

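The wrist view shows the dark jawed nut at (283,200) with two flats almost parallel to the finger line; the look-alikes stay clear of the fingers. Moving over it and descending.

```bash
cat >> h.py <<'E'
def wcloud():
    i=optics.camera_info("wrist"); s=get_obs(); p,d=optics.read_camera("wrist")
    f=240/np.tan(np.radians(i["fovy"])/2); v,u=np.mgrid[0:480,0:640]; x=u-i["cx"];y=v-i["cy"]; r=np.hypot(x,y)+1e-9; th=r/f
    P=np.stack([x/r*np.tan(th)*d,y/r*np.tan(th)*d,d],-1); M=i["tool_from_camera"]
    T=P@M[:3,:3].T+M[:3,3]; W=Ro.from_euler("xyz",s["tool_rot"],degrees=True).apply(T.reshape(-1,3)).reshape(T.shape)+s["tool_pos"]
    return p,d,T,W
E
python3 -m creep '[{"wx":0,"wy":0,"wz":0,"tx":24,"ty":-27,"tz":10,"gripper":1},{"wx":0,"wy":0,"wz":0,"tx":24,"ty":-27,"tz":10,"gripper":1},{"wx":0,"wy":0,"wz":0,"tx":24,"ty":-27,"tz":10,"gripper":1},{"wx":0,"wy":0,"wz":0,"tx":24,"ty":-27,"tz":10,"gripper":1}]'
python3 - <<'E'
from h import *
p,d,T,W=wcloud()
m=(np.hypot(W[...,0]-.457,W[...,1]+.217)<.042)&(W[...,2]>.020)&(W[...,2]<.032)&(d>0)
print(m.sum(),np.median(W[m][:,2]),hexfit(W[m][:,:2]),get_obs()["tool_rot"])
t,c,_=hexfit(W[m][:,:2]); need(c[0]/1000,c[1]/1000,.003,t+90-120+ 0 if False else t-30)
E
```

```text
time_s: 2.02
tool_pos: [0.4598, -0.2226, 0.1178]
tool_rot: [179.9, -0.1, 7.0]
force: [0.1, 0.4, -0.5]
grip_width: 0.0871
grasp_force: 0.0
3618 0.02617473982817476 (np.float64(37.5), array([ 459.1510976 , -219.82124772]), np.float64(58.8701994035557)) [ 1.79873394e+02 -9.69080712e-02  6.93359241e+00]
shift mm [-1.000e-01 -3.300e+00  1.146e+02] turn [ 0.1 -0.1 -0.6]
```

```bash
python3 -m creep '[{"wx":0,"wy":0,"wz":0,"tx":-1,"ty":-4,"tz":35,"gripper":1},{"wx":0,"wy":0,"wz":0,"tx":-1,"ty":-4,"tz":70,"gripper":1},{"wx":0,"wy":0,"wz":0,"tx":-1,"ty":-4,"tz":100,"gripper":1},{"wx":0,"wy":0,"wz":0,"tx":-1,"ty":-4,"tz":114,"gripper":1},{"wx":0,"wy":0,"wz":0,"tx":-1,"ty":-4,"tz":114,"gripper":1}]' && python3 -m creep '[{"wx":0,"wy":0,"wz":0,"tx":0,"ty":0,"tz":0,"gripper":0.2},{"wx":0,"wy":0,"wz":0,"tx":0,"ty":0,"tz":0,"gripper":0.2},{"wx":0,"wy":0,"wz":0,"tx":0,"ty":0,"tz":0,"gripper":-0.2},{"wx":0,"wy":0,"wz":0,"tx":0,"ty":0,"tz":0,"gripper":-0.2},{"wx":0,"wy":0,"wz":0,"tx":0,"ty":0,"tz":0,"gripper":-0.2}]' 25
```

```text
time_s: 2.48
tool_pos: [0.4564, -0.2184, 0.0018]
tool_rot: [-180.0, 0.1, 6.9]
force: [1.1, 0.3, 1.5]
grip_width: 0.087
grasp_force: 0.0
time_s: 2.9
tool_pos: [0.4576, -0.2177, 0.0024]
tool_rot: [180.0, -0.0, 7.0]
force: [1.0, -2.1, -0.1]
grip_width: 0.0617
grasp_force: 0.7
```

```bash
python3 -m creep '[{"wx":0,"wy":0,"wz":0,"tx":0,"ty":0,"tz":0,"gripper":-0.5},{"wx":0,"wy":0,"wz":0,"tx":0,"ty":0,"tz":0,"gripper":-0.5},{"wx":0,"wy":0,"wz":0,"tx":0,"ty":0,"tz":0,"gripper":-0.5}]' 30 && python3 -m creep '[{"wx":0,"wy":0,"wz":0,"tx":0,"ty":0,"tz":-40,"gripper":-0.5},{"wx":0,"wy":0,"wz":0,"tx":0,"ty":0,"tz":-80,"gripper":-0.5},{"wx":0,"wy":0,"wz":0,"tx":0,"ty":0,"tz":-120,"gripper":-0.5},{"wx":0,"wy":0,"wz":0,"tx":0,"ty":0,"tz":-140,"gripper":-0.5},{"wx":0,"wy":0,"wz":0,"tx":0,"ty":0,"tz":-140,"gripper":-0.5}]'
python3 - <<'E'
from h import *
p,d,T,W=wcloud(); cv2.imwrite("pics/w2.png",p[...,::-1])
need(.546,.249,.142,33.5)
p,d=optics.read_camera("side"); cv2.imwrite("pics/s2.png",p[150:400,150:550,::-1]); np.savez("side2.npz",p=p,d=d)
W=cloud(optics.camera_info("side"),d)
E
```

```text
time_s: 3.15
tool_pos: [0.4577, -0.2178, 0.0024]
tool_rot: [179.9, -0.0, 7.0]
force: [-0.5, -2.0, 2.9]
grip_width: 0.0595
grasp_force: 30.0
time_s: 3.57
tool_pos: [0.4607, -0.2181, 0.1472]
tool_rot: [179.7, -0.4, 7.1]
force: [0.5, -0.6, -1.3]
grip_width: 0.0597
grasp_force: 30.0
shift mm [ 143.6 -452.3    1.4] turn [  0.2  -0.2 -26.4]
```

View pics/w2.png

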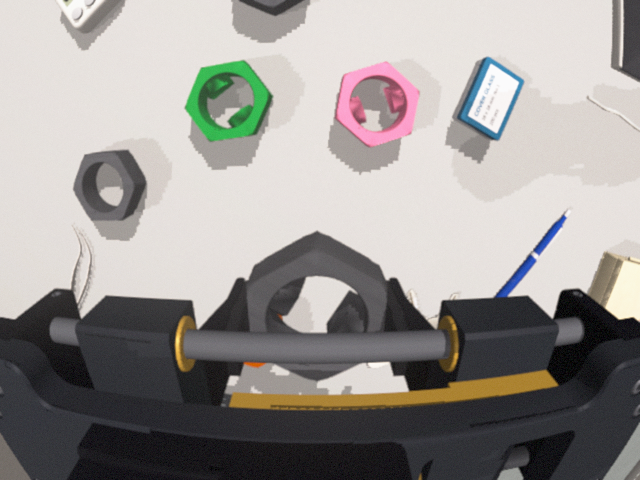

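The nut is held level between the fingers at (317,300), grip width 59.5 mm. Carrying it toward the stud.

```bash
python3 -m creep '[{"wx":0,"wy":0,"wz":0,"tx":13,"ty":-40,"tz":0,"gripper":-0.5},{"wx":0,"wy":0,"wz":0,"tx":25,"ty":-79,"tz":0,"gripper":-0.5},{"wx":0,"wy":0,"wz":0,"tx":38,"ty":-118,"tz":0,"gripper":-0.5},{"wx":0,"wy":0,"wz":0,"tx":50,"ty":-157,"tz":0,"gripper":-0.5},{"wx":0,"wy":0,"wz":0,"tx":63,"ty":-196,"tz":0,"gripper":-0.5}]' && python3 -m creep '[{"wx":0,"wy":0,"wz":-6,"tx":13,"ty":-39,"tz":0,"gripper":-0.5},{"wx":0,"wy":0,"wz":-12,"tx":25,"ty":-78,"tz":0,"gripper":-0.5},{"wx":0,"wy":0,"wz":-18,"tx":36,"ty":-110,"tz":0,"gripper":-0.5},{"wx":0,"wy":0,"wz":-24,"tx":41,"ty":-130,"tz":0,"gripper":-0.5},{"wx":0,"wy":0,"wz":-26.5,"tx":41,"ty":-130,"tz":0,"gripper":-0.5}]'
python3 - <<'E'
from h import *
p,d,T,W=wcloud(); cv2.imwrite("pics/w3.png",p[...,::-1]); np.savez("w3.npz",p=p,d=d,T=T,W=W)
for r in nets.place_of("stud_seat","wrist"): print(np.round(r["point"],4),r["confidence"])
m=(np.hypot(W[...,0]-.546,W[...,1]-.249)<.045)&(abs(W[...,2]-.047)<.0025)&(d>0)
Q=(W[m][:,:2]*1000).astype(np.float32); print("seat",len(Q),cv2.minEnclosingCircle(Q),[np.mean(np.percentile(Q[:,k],[.5,99.5])) for k in (0,1)])
r=np.hypot(W[...,0]-.546,W[...,1]-.249)
m=(r>.010)&(r<.022)&(W[...,2]>.066)&(W[...,2]<.083)&(d>0)
Q=W[m][:,:2]*1000; e=np.linalg.eigh(np.cov(Q.T))[1][:,1]; print("pin",len(Q),np.degrees(np.arctan2(e[1],e[0])),Q.mean(0),Q.min(0),Q.max(0))
print("tip",W[(r<.015)&(W[...,2]>.086)&(d>0)&(W[...,2]<.1)].mean(0))
m=(abs(T[...,1])<.03)&(abs(T[...,2]+.0236)<.004)&(T[...,0]>0)&(T[...,0]<.05)
Q=T[m]*1000; print("nut top in tool: n,maxx,y at maxx,z",len(Q),np.sort(Q[:,0])[-5:],Q[np.argsort(Q[:,0])[-10:],1].mean(),np.median(Q[:,2]))
need(.546,.249,.142,33.5)
E
```

```text
time_s: 4.08
tool_pos: [0.494, -0.013, 0.1395]
tool_rot: [-179.9, 0.2, 7.0]
force: [1.0, -0.3, -0.9]
grip_width: 0.06
grasp_force: 30.0
time_s: 4.5
tool_pos: [0.5185, 0.1262, 0.1397]
tool_rot: [-179.7, 0.1, 34.3]
force: [-0.3, -0.8, -2.5]
grip_width: 0.0599
grasp_force: 30.0
[0.5477 0.251  0.047 ] 0.8
seat 4838 ((548.878662109375, 247.67880249023438), 32.50127029418945) [np.float64(548.9113673400878), np.float64(247.56736976623534)]
pin 219 -175.7815645869228 [553.55111725 247.39621124] [531.02611584 241.79426893] [566.23715085 251.56071568]
tip [0.54932772 0.24696695 0.08958176]
nut top in tool: n,maxx,y at maxx,z 4931 [34.6955937  34.69862335 34.80190892 34.86002514 34.9530122 ] 0.7751308649985831 -23.908536276560337
shift mm [ 94.1 -91.8  -2.7] turn [-0.2  0.2  0.2]
```

View pics/w3.png

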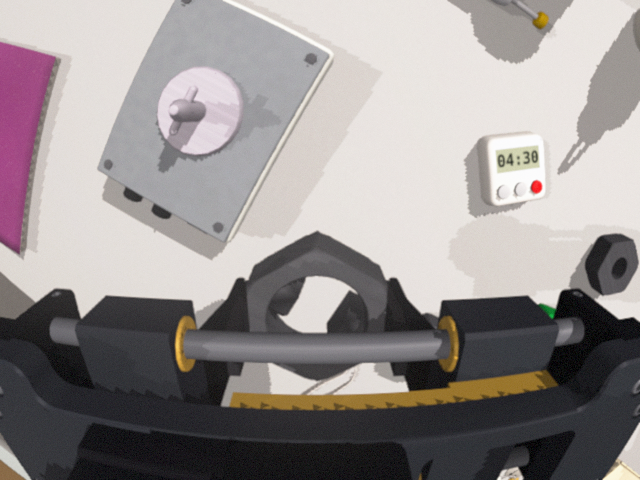

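The wrist view shows the seat at (200,110), stud tip at (183,108) and the pin running up-right. The held nut's front vertex measures 34.8 mm ahead of the TCP, so it is centred in the tool. Moving over the stud.

```bash
python3 -m creep '[{"wx":0,"wy":0,"wz":0,"tx":28,"ty":-27,"tz":0,"gripper":-0.5},{"wx":0,"wy":0,"wz":0,"tx":56,"ty":-53,"tz":0,"gripper":-0.5},{"wx":0,"wy":0,"wz":0,"tx":80,"ty":-76,"tz":0,"gripper":-0.5},{"wx":0,"wy":0,"wz":0,"tx":95,"ty":-90,"tz":10,"gripper":-0.5},{"wx":0,"wy":0,"wz":0,"tx":95,"ty":-90,"tz":30,"gripper":-0.5}]' && python3 -m creep '[{"wx":0,"wy":0,"wz":0,"tx":0,"ty":0,"tz":0,"gripper":-0.5},{"wx":0,"wy":0,"wz":0,"tx":0,"ty":0,"tz":0,"gripper":-0.5},{"wx":0,"wy":0,"wz":0,"tx":0,"ty":0,"tz":0,"gripper":-0.5}]'
python3 - <<'E'
from h import *
p,d,T,W=wcloud(); cv2.imwrite("pics/w4.png",cv2.resize(p[200:400,200:440,::-1],(720,600),interpolation=cv2.INTER_CUBIC)); np.savez("w4.npz",p=p,d=d,T=T,W=W)
r=np.hypot(W[...,0]-.548,W[...,1]-.248)
m=(r<.015)&(W[...,2]>.078)&(d>0)&(W[...,2]<.095); Q=T[m]*1000; print("stud in tool",len(Q),Q.mean(0),Q.min(0),Q.max(0)) if m.any() else 0
need(.5477,.2482,.0484,33.5)
E
```

```text
time_s: 5.02
tool_pos: [0.5506, 0.2526, 0.1124]
tool_rot: [-179.8, -0.3, 33.7]
force: [-1.1, 1.3, -1.2]
grip_width: 0.0597
grasp_force: 30.0
time_s: 5.27
tool_pos: [0.5503, 0.2445, 0.1114]
tool_rot: [180.0, 0.1, 33.4]
force: [0.2, 0.2, -1.8]
grip_width: 0.0594
grasp_force: 30.0
stud in tool 98 [-0.13533264 -1.97529275 21.67575796] [-5.56276233 -5.43641091 18.77822679] [ 2.97261444  2.24031925 30.52197877]
shift mm [-0.7 -4.5 63.8] turn [ 0.1  0.  -0.1]
```

View pics/w4.png

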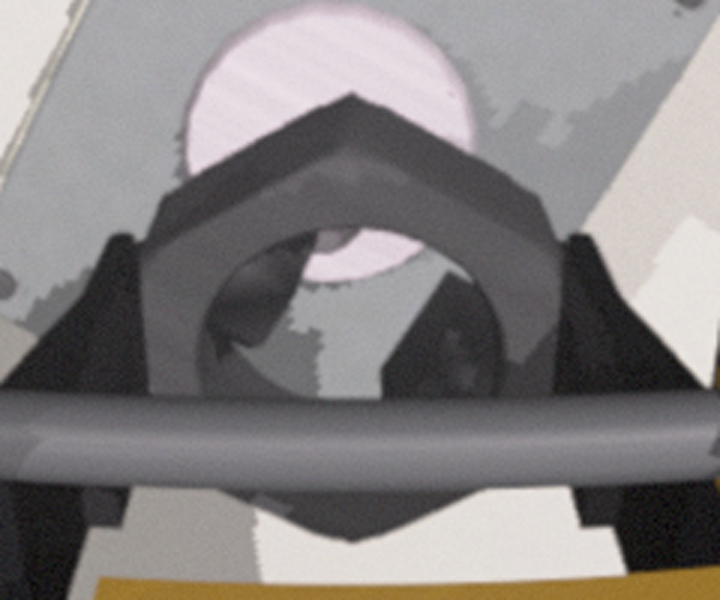

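The stud tip shows through the bore's upper edge at (335,238) in this crop, and the seat arc centre lies a little left of the nut's axis. I'll fit the seat circle relative to the tool.

```bash
cat > seat.py <<'E'
from h import *
from scipy.optimize import least_squares
def seat(T,W,d):
    r=np.hypot(W[...,0]-.548,W[...,1]-.248)
    m=(r<.04)&(abs(W[...,2]-.0468)<.003)&(d>0); Q=T[m][:,:2]*1000
    h=cv2.convexHull(Q.astype(np.float32))[:,0]; h=h[h[:,0]>-5]
    f=least_squares(lambda c:np.hypot(h[:,0]-c[0],h[:,1]-c[1])-c[2],[0,0,33],loss="soft_l1"); 
    h2=Q[Q[:,0]>0]; print("seat in tool",len(h),np.round(f.x,1),"ymid",np.mean(np.percentile(Q[:,1],[.3,99.7])),"xmax-33",np.percentile(Q[:,0],99.8)-33)
    m=(abs(T[...,1])<.038)&(abs(T[...,2]+.0236)<.0025)&(T[...,0]>-.04)&(T[...,0]<.05)&(d>0)
    Q=T[m]*1000; print("nut in tool: xmax-34.64",np.percentile(Q[:,0],99.9)-34.64, "y at vertex",Q[Q[:,0]>np.percentile(Q[:,0],99)][:,1].mean(), "yrange",np.percentile(Q[abs(Q[:,0]-13)<3][:,1],[1,99]))
E
python3 - <<'E'
from seat import *
z=np.load("w4.npz"); seat(z["T"],z["W"],z["d"])
z=np.load("w3.npz"); T=z["T"]; seat(T,z["W"],z["d"])
p,d,T,W=wcloud(); seat(T,W,d); need(.5477,.2482,.0484,33.5); print(get_obs()["force"])
E
```

```text
seat in tool 22 [ 1.2 -4.2 32.4] ymid -4.467052323429831 xmax-33 0.0528675358233599
nut in tool: xmax-34.64 -0.338055828249324 y at vertex 0.8088609060146811 yrange [-37.02616045  37.16790774]
seat in tool 45 [ 93.8 -82.8  32.4] ymid -82.61184531053044 xmax-33 92.33292643751635
nut in tool: xmax-34.64 -0.34182512383719654 y at vertex 0.7948384803995655 yrange [-37.11083725  37.31952391]
seat in tool 27 [ 0.7 -4.3 32.2] ymid -4.220232262771718 xmax-33 -0.44127059602074326
nut in tool: xmax-34.64 -0.42804369941241305 y at vertex 0.7887004607033073 yrange [-37.22032411  37.17673741]
shift mm [-1.1 -4.4 64.2] turn [ 0.1 -0.  -0.1]
[-0.4762763   0.72930023 -1.64050777]
```

```bash
python3 -m creep '[{"wx":0,"wy":0,"wz":0,"tx":0,"ty":-4.7,"tz":0,"gripper":-0.5},{"wx":0,"wy":0,"wz":0,"tx":0,"ty":-4.7,"tz":8,"gripper":-0.5},{"wx":0,"wy":0,"wz":0,"tx":0,"ty":-4.7,"tz":16,"gripper":-0.5},{"wx":0,"wy":0,"wz":0,"tx":0,"ty":-4.7,"tz":24,"gripper":-0.5},{"wx":0,"wy":0,"wz":0,"tx":0,"ty":-4.7,"tz":26,"gripper":-0.5}]' && python3 -m creep '[{"wx":0,"wy":0,"wz":0,"tx":0,"ty":0,"tz":4,"gripper":-0.5},{"wx":0,"wy":0,"wz":0,"tx":0,"ty":0,"tz":8,"gripper":-0.5},{"wx":0,"wy":0,"wz":0,"tx":0,"ty":0,"tz":8,"gripper":-0.5}]'
python3 - <<'E'
from seat import *
p,d,T,W=wcloud(); seat(T,W,d); need(.5477,.2482,.0484,33.5); print(get_obs()["force"])
cv2.imwrite("pics/w5.png",cv2.resize(p[200:400,200:440,::-1],(720,600),interpolation=cv2.INTER_CUBIC))
E
```

```text
time_s: 5.78
tool_pos: [0.5465, 0.2497, 0.0838]
tool_rot: [-180.0, 0.2, 33.5]
force: [-0.5, -0.6, -0.9]
grip_width: 0.0599
grasp_force: 30.0
time_s: 6.03
tool_pos: [0.5472, 0.2503, 0.0769]
tool_rot: [-180.0, 0.1, 33.5]
force: [-0.3, -0.2, -2.0]
grip_width: 0.06
grasp_force: 30.0
seat in tool 20 [ 0.4  2.4 32.6] ymid 2.9432004130916614 xmax-33 -0.34492242272030893
nut in tool: xmax-34.64 -0.1764405490566432 y at vertex 0.8536229879205453 yrange [-37.09948472  37.26696246]
shift mm [-0.9  2.  29. ] turn [-0.   0.1  0. ]
[-0.21670187 -0.29652003 -1.86674358]
```

View pics/w5.png

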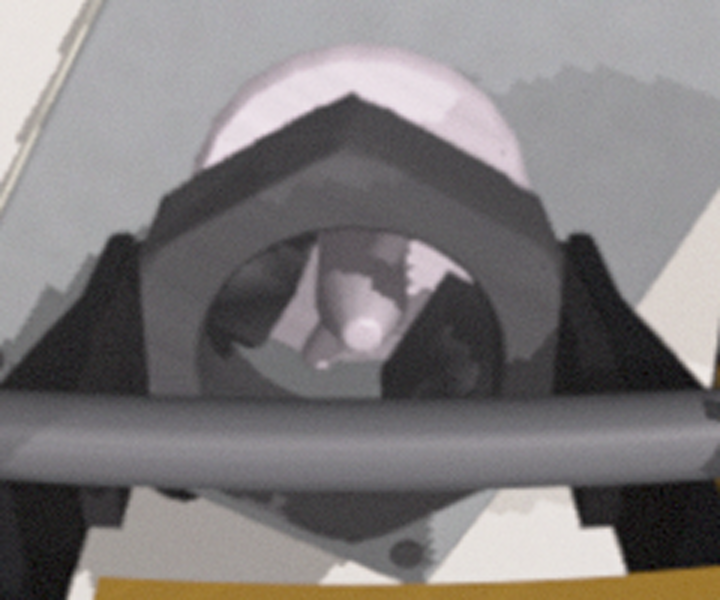

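The stud stands in the bore at (362,330), about 2 mm right of centre, and the pin runs along the slot at (320,360). I'll correct 1.8 mm and lower.

```bash
python3 -m creep '[{"wx":0,"wy":0,"wz":0,"tx":0,"ty":1.8,"tz":0,"gripper":-0.5},{"wx":0,"wy":0,"wz":0,"tx":0,"ty":1.8,"tz":6,"gripper":-0.5},{"wx":0,"wy":0,"wz":0,"tx":0,"ty":1.8,"tz":12,"gripper":-0.5},{"wx":0,"wy":0,"wz":0,"tx":0,"ty":1.8,"tz":17,"gripper":-0.5},{"wx":0,"wy":0,"wz":0,"tx":0,"ty":1.8,"tz":17,"gripper":-0.5}]' && python3 - <<'E'
from h import *
need(.5477,.2482,.0484,33.5); print(get_obs()["force"],get_obs()["wrist_torque"])
E
```

```text
time_s: 6.5
tool_pos: [0.5476, 0.2484, 0.0593]
tool_rot: [-180.0, 0.2, 33.5]
force: [-1.0, -0.2, -1.9]
grip_width: 0.0597
grasp_force: 30.0
shift mm [-0.   0.2 10.9] turn [-0.   0.2  0. ]
[-1.02836477 -0.16293788 -1.91186546] [-0.06053774  0.04460521  0.05915182]
```

Free so far. I'll lower the last 11 mm gently.

```bash
python3 -m creep '[{"wx":0,"wy":0,"wz":0,"tx":0,"ty":0,"tz":4,"gripper":-0.5},{"wx":0,"wy":0,"wz":0,"tx":0,"ty":0,"tz":8,"gripper":-0.5},{"wx":0,"wy":0,"wz":0,"tx":0,"ty":0,"tz":10,"gripper":-0.5},{"wx":0,"wy":0,"wz":0,"tx":0,"ty":0,"tz":11,"gripper":-0.5},{"wx":0,"wy":0,"wz":0,"tx":0,"ty":0,"tz":11,"gripper":-0.5}]' && python3 - <<'E'
from h import *
need(.5477,.2482,.0484,33.5); print(get_obs()["force"],get_obs()["wrist_torque"])
E
```

```text
time_s: 6.92
tool_pos: [0.5485, 0.249, 0.0497]
tool_rot: [-180.0, 0.0, 33.5]
force: [-0.2, 0.5, -1.1]
grip_width: 0.06
grasp_force: 30.0
shift mm [-1.1  0.2  1.3] turn [-0.  0.  0.]
[-0.22552872  0.53135654 -1.10734245] [0.03096651 0.02638286 0.02481205]
```

```bash
python3 -m creep '[{"wx":0,"wy":0,"wz":0,"tx":0,"ty":0,"tz":0.8,"gripper":-0.5},{"wx":0,"wy":0,"wz":-6,"tx":0,"ty":0,"tz":0.8,"gripper":-0.5},{"wx":0,"wy":0,"wz":-12,"tx":0,"ty":0,"tz":0.8,"gripper":-0.5},{"wx":0,"wy":0,"wz":-18,"tx":0,"ty":0,"tz":0.8,"gripper":-0.5},{"wx":0,"wy":0,"wz":-24,"tx":0,"ty":0,"tz":0.8,"gripper":-0.5}]' && python3 -c "
from h import *
s=get_obs(); print(s['force'],s['wrist_torque'])"
```

```text
time_s: 7.33
tool_pos: [0.5489, 0.2491, 0.0494]
tool_rot: [180.0, -0.0, 57.8]
force: [0.9, -0.1, -2.1]
grip_width: 0.0598
grasp_force: 30.0
[ 0.8875436  -0.10738685 -2.11895983] [ 0.01045659 -0.07551955 -0.02089802]
```

```bash
python3 -m creep '[{"wx":0,"wy":0,"wz":-6,"tx":0,"ty":0,"tz":0,"gripper":-0.5},{"wx":0,"wy":0,"wz":-12,"tx":0,"ty":0,"tz":0,"gripper":-0.5},{"wx":0,"wy":0,"wz":-18,"tx":0,"ty":0,"tz":0,"gripper":-0.5},{"wx":0,"wy":0,"wz":-24,"tx":0,"ty":0,"tz":0,"gripper":-0.5},{"wx":0,"wy":0,"wz":-30,"tx":0,"ty":0,"tz":0,"gripper":-0.5}]' && python3 -c "
from h import *
s=get_obs(); print(s['force'],s['wrist_torque'])"
```

```text
time_s: 7.75
tool_pos: [0.5489, 0.249, 0.0494]
tool_rot: [180.0, 0.0, 87.8]
force: [-0.1, 0.3, -1.2]
grip_width: 0.06
grasp_force: 30.0
[-0.06589111  0.34604352 -1.24112994] [ 0.04742439 -0.08010528 -0.01551811]
```

```bash
python3 -m creep '[{"wx":0,"wy":0,"wz":-7,"tx":0,"ty":0,"tz":0,"gripper":-0.5},{"wx":0,"wy":0,"wz":-14,"tx":0,"ty":0,"tz":0,"gripper":-0.5},{"wx":0,"wy":0,"wz":-21,"tx":0,"ty":0,"tz":0,"gripper":-0.5},{"wx":0,"wy":0,"wz":-28,"tx":0,"ty":0,"tz":0,"gripper":-0.5},{"wx":0,"wy":0,"wz":-35,"tx":0,"ty":0,"tz":0,"gripper":-0.5}]' && python3 -m creep '[{"wx":0,"wy":0,"wz":-1,"tx":0,"ty":0,"tz":0.5,"gripper":-0.5},{"wx":0,"wy":0,"wz":-1,"tx":0,"ty":0,"tz":1,"gripper":-0.5},{"wx":0,"wy":0,"wz":-1,"tx":0,"ty":0,"tz":1,"gripper":-0.5}]' && python3 -c "
from h import *
s=get_obs(); print(s['force'],s['wrist_torque'])"
```

```text
time_s: 8.17
tool_pos: [0.5489, 0.2489, 0.0494]
tool_rot: [180.0, 0.0, 122.9]
force: [0.0, 0.0, -1.3]
grip_width: 0.0597
grasp_force: 30.0
time_s: 8.42
tool_pos: [0.5489, 0.249, 0.0484]
tool_rot: [180.0, 0.0, 123.4]
force: [0.3, -0.3, -0.0]
grip_width: 0.0597
grasp_force: 30.0
[ 0.26517919 -0.31399922 -0.01251144] [-0.01635058 -0.14026818  0.04113138]
```

It turned the full 90° and the seat now carries the nut's weight. Releasing and lifting away.

```bash
python3 -m creep '[{"wx":0,"wy":0,"wz":0,"tx":0,"ty":0,"tz":0,"gripper":0.6},{"wx":0,"wy":0,"wz":0,"tx":0,"ty":0,"tz":0,"gripper":0.9},{"wx":0,"wy":0,"wz":0,"tx":0,"ty":0,"tz":0,"gripper":0.9},{"wx":0,"wy":0,"wz":0,"tx":0,"ty":0,"tz":0,"gripper":0.9},{"wx":0,"wy":0,"wz":0,"tx":0,"ty":0,"tz":0,"gripper":0.9}]' && python3 -m creep '[{"wx":0,"wy":0,"wz":0,"tx":0,"ty":0,"tz":-15,"gripper":0.9},{"wx":0,"wy":0,"wz":0,"tx":0,"ty":0,"tz":-40,"gripper":0.9},{"wx":0,"wy":0,"wz":0,"tx":0,"ty":0,"tz":-80,"gripper":0.9},{"wx":0,"wy":0,"wz":0,"tx":0,"ty":0,"tz":-120,"gripper":0.9},{"wx":0,"wy":0,"wz":0,"tx":0,"ty":0,"tz":-150,"gripper":0.9}]' && python3 -m creep '[{"wx":0,"wy":0,"wz":0,"tx":40,"ty":0,"tz":0,"gripper":0.9},{"wx":0,"wy":0,"wz":0,"tx":80,"ty":0,"tz":0,"gripper":0.9},{"wx":0,"wy":0,"wz":0,"tx":90,"ty":0,"tz":0,"gripper":0.9},{"wx":0,"wy":0,"wz":0,"tx":90,"ty":0,"tz":0,"gripper":0.9},{"wx":0,"wy":0,"wz":0,"tx":90,"ty":0,"tz":0,"gripper":0.9}]'
python3 - <<'E'
from h import *
a=optics.read_camera("side"); b=optics.read_camera("top")
A=cv2.resize(a[0][231:331,150:250],(400,400),interpolation=cv2.INTER_CUBIC); B=cv2.resize(b[0][198:246,174:222],(400,400),interpolation=cv2.INTER_CUBIC)
cv2.imwrite("pics/end.png",np.clip(np.hstack([A,B])[...,::-1]*1.5,0,255))
W=cloud(optics.camera_info("side"),a[1]); m=(np.hypot(W[...,0]-.546,W[...,1]-.249)<.042)&(abs(W[...,2]-.071)<.005)
if m.sum()>30: 
    P=W[m]; print("nut top",np.median(P[:,2]),hexfit(P[:,:2]))
E
```

```text
time_s: 8.83
tool_pos: [0.5487, 0.2491, 0.0482]
tool_rot: [180.0, 0.0, 123.5]
force: [1.1, -0.8, 0.3]
grip_width: 0.0804
grasp_force: 0.0
time_s: 9.25
tool_pos: [0.5489, 0.2501, 0.2025]
tool_rot: [179.8, 0.0, 123.6]
force: [1.0, 1.0, -0.6]
grip_width: 0.0824
grasp_force: 0.0
time_s: 9.67
tool_pos: [0.4983, 0.3249, 0.1991]
tool_rot: [180.0, 0.1, 123.7]
force: [0.4, -0.3, -0.1]
grip_width: 0.0827
grasp_force: 0.0
nut top 0.07122586746285345 (np.float64(33.5), array([545.25431633, 250.02121028]), np.float64(59.42770461951437))[ WARN:0@2.808] global loadsave.cpp:1063 imwrite_ Unsupported depth image for selected encoder is fallbacked to CV_8U.
```

View pics/end.png

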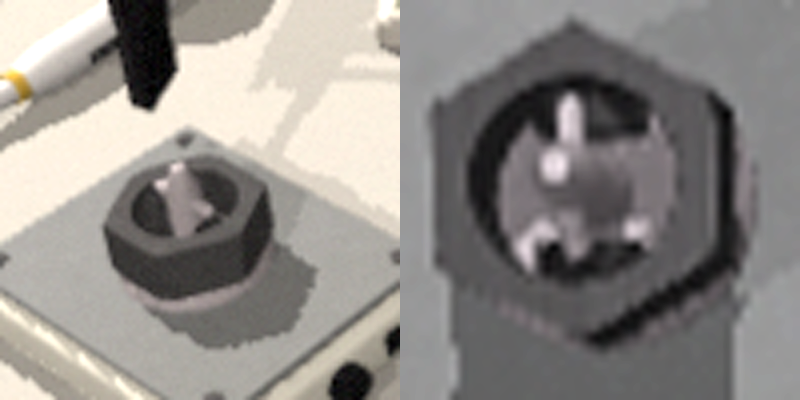

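The nut lies flat on its seat with its top at 71 mm (46 + 26 = 72 expected). The pin runs vertically at (572,110) to (572,250), over the jaws at top and bottom, so it stands square across the slot. The fingers are clear of everything, so I'm handing in.

```bash
python3 -c "
from cell import env; print(env.sign_off())"
```

```text
the job is handed in; nothing more can be done
None
```

I put the slotted nut fully down on the shaker's stud, turned it a quarter turn so its jaws sit under the cross pin, let go of it and handed the job in; I did not touch the other two nuts, and the hand-in gave back no verdict.

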